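Slide a reagent caddy from the loading shelf into an analyser's dock

ROBOT

A 6-joint arm with a two-finger parallel gripper is mounted at the origin on the work surface. World frame = base frame: x ahead of the robot, y to its left, z up, the work surface at z = 0. Lengths are in mm, angles in rad, forces in N, time in s.
With the tool pointing down it reaches from about 300 to 850 mm from the base axis. Payload 4.2 kg.
Tool frame: the origin (TCP) lies on the centre line of the jaws, within the pads' length; the fingertips stand env.nose_length ahead of it and the grasp point (between the pads) is the TCP (env.nose_length is the distance from the TCP to the fingertips, in mm); z points along the fingers, x is the direction in which the jaws open and shut, and the axes are right-handed (so a half turn about z gives the same grasp; the last joint's range is limited). The gripper opens to 91 mm and grips with 3 to 60 N. Pads are 32 mm wide; open, the fingers measure 118 mm over their backs; the gripper's body (76 mm by 178 mm) begins 60 mm behind the grasp point.
Start: joints at [-1.343, 0.32, 1.565, -0, 1.257, -0.02], TCP at [141.033, -557.45, 232.976] pointing down, gripper open.
Joint ranges: [-3.11, 3.11], [-0.84, 2.01], [0.21, 2.61], [-1.34, 4.49], [0.05, 2.63], [-2.56, 2.56]. Speed limits (rad/s): [2.57, 2.57, 3.14, 3.14, 3.14, 3.14].

INTERFACE

Orientations are given as [roll, pitch, yaw] about the fixed x, y, z axes, in that order (R = Rz(yaw) Ry(pitch) Rx(roll)).
In Python, from cell import env, cams gives the robot as it stands. The module is installed in compiled form; this text tells all that it offers.
- The arm moves only by the tool arm_command, never from a script. Its argument "increments" is one flat list of numbers, 6 for each row, row after row: the shift along the tool's x, y, z in units of 25 mm (1.0 is 25 mm), then the turn, a rotation vector about the tool's x, y, z in units of 6 degrees (1.0 is 6 degrees). In form: [x, y, z, ax, ay, az, x, y, z, ax, ay, az, ...]. A call has exactly 5 rows; each row shifts and turns the pose as measured when the row begins, along the tool's axes as they then stand; what a row does not reach is not made up. A row lasts 1/12 s, in which the tool goes at most 41.7 mm and 7.16 degrees, less where a joint would pass 70% of its speed; a pose out of reach is approached as far as the arm can. A call is refused whole if a number of a shift passes 1 or a number of a turn 1, either way. A call with a gripper value outside its range is refused whole. "hand" is the closure in counts, from 0 (fully open) to 255 (shut), set as the call begins (left out, the last holds). The fingers move at their own pace and stop on an object; the grip force is fixed at half the most. Time passes only in rows, so rows that do not move let the fingers close, or fill a call up. It gives the time, the measured TCP pose, the force and the opening at its end, in the units of the state.
- env.observe(): the state, without advancing time (a new reading comes with each control period).
- cams.capture(name): name is "scene" or "top" or "wrist"; returns (picture, depth): 384x512x3 uint8, red, green, blue; 384x512 float32, mm along the optical axis (not along the pixel's ray), 0 where there is no reading.
- cams.get_calibration(name): a dict with "camera_matrix" (3x3 intrinsics, pixels), "position" and "rotation" of the camera in the world. Camera axes: x right, y up, looking along -z (the intrinsics and any distortion apply to the point x, -y, -z); pixel columns grow to the right and rows downward; lengths in mm; the calibration is good to about 2 mm. A picture is of the moment at which its call begins: read the wrist's pose just before it. get_calibration takes no time and is no camera call; for the wrist camera it gives the pose at the moment of the call.
- env.close_job(): hands the job in, once; it reports no verdict.
The state is a dict: "time": time; "joint_pos": joint angles; "qd": joint speeds; "joint_efforts": joint torques, N m; "tool_pos": TCP position; "tool_rot": TCP orientation; "ft_force": force on the tool from outside, world axes, zero at the start; "torque": the same for the moment, N m; "finger_gap": finger opening in mm.
Only numpy, scipy, OpenCV 4.12 (cv2) and the standard library are available. Lean on these libraries where they do the work, as an engineer would, in place of code of your own. Each camera call takes 0.05 s, during which the arm holds its last target. There are 200 camera calls.

TASK

Slide the loaded reagent caddy off the steel loading shelf, over the small step and onto the analyser's dock, nose first between the guide rails, and push it gently home until it bears against the rubber stop; keep a light push on it there for a moment, then let go. It must be slid, not carried: ease its nose up over the step, let it ride on the dock's edge while its heel is still over the shelf, and keep it low and nearly level all the way, without catching on the step, dropping off it or ramming the rails or the stop. The jars must stay standing in the caddy; leave the other things on the bench alone.

Things in the scene. Friction and masses are not known exactly. Their poses are not given: they have to be found in the camera images.
- dock: The analyser's loading dock, fixed: a white base with an aluminium deck 140 mm wide, its top 45 mm above the bench, running from the step edge (y = 0) to y = 250 mm; a white housing 300 wide and 165 mm high begins at y = 255 mm. Origin on the bench under the middle of the step edge; +y is the direction in which the caddy goes in, x is across, z up.
- rail_mouth (a point): Midway between the guide rails where their straight part begins, on the deck (dock frame: 0, 130, 45 mm; axes as the dock). The two fixed steel rails are 12 mm high and 71 mm apart inside (the caddy is 68 mm wide); the straight part runs from here 107 mm on, to just past the stop's face; before here, from y = 96 mm, they flare open to about 93 mm as a lead-in.
- step_edge (a point): Middle of the deck's step edge, on the deck's top surface (dock frame: 0, 0, 45 mm). Axes as the dock.
- stop_face (a point): Middle of the rubber stop's face, at the height of the deck's top (dock frame: 0, 235, 45 mm). Axes as the dock. The stop is rigid apart from a thin rubber pad.
- stop: The black stop block between the rails at the end of the deck: rubber pad 50 mm wide, 2 to 26 mm above the deck, its face 235 mm in from the step edge. This body has the same origin and axes as the dock.
- shelf: The steel loading shelf before the dock, fixed: a plate 160 mm wide (x), 300 mm long (y) on four feet, in line with the dock, with a gap of 3 to 6 mm to the step edge. Origin at the middle of the plate's top; +y towards the dock. Its top lies 3 to 7 mm lower than the deck's: that is the step. A rim 11 mm high stands along the end away from the dock.
- caddy: Reagent caddy, loose: grey tray 68 mm wide (x), 220 mm long (y), flat underneath, square edged; end walls 30 mm high, side walls 18 mm, an orange carrying bar over its middle. Origin in the middle of the underside; +y to its nose (yellow tag), which goes in first; z up. With its two jars about 0.6 kg (varies by a fifth, as does friction), centre of mass near the middle, 30 mm up.
- caddy_grip (a point): Middle of the orange carrying bar, 83 mm above the underside. The bar is 12 mm thick across the caddy (x), 70 mm long along it (y), and spans 76 to 90 mm above the underside; below it are only two posts 10 mm square at y = +/-28 mm. It can be pinched across from above.
- caddy_nose (a point): Middle of the caddy's lower nose edge (caddy frame: 0, 110 mm, 0).
- caddy_heel (a point): Middle of the caddy's lower heel edge, the rear end (caddy frame: 0, -110 mm, 0); the flat end wall above it, 30 mm high, can be pushed on.
- jar_nose: Amber jar with orange cap, 56 mm across, 70 mm high, standing loose in the nose cell of the caddy (2.5 mm play all round). Origin under its middle.
- jar_heel: The same, in the heel cell of the caddy.
- tube_rack: Bystander: green rack of tubes with orange caps, 75 x 100 x 86 mm, loose. Origin under its middle.
- media_bottle: Bystander: red-brown media bottle with orange cap, 72 mm across, 135 mm high, loose. Origin under its middle.
- wash_bottle: Bystander: white bottle with yellow cap, 60 mm across, 130 mm high, loose. Origin under its middle.
Mind the look-alikes: they are no part of the job. Leave any blue look-alike of the jar_nose alone.

How it is judged:
By the outcome, as a careful person would: the job done as asked, in the order asked, and still so for the second after the job is handed in, with the robot touching nothing.
It also fails if it takes over 72 s, if anything falls off the work surface, if the arm or the gripper's body presses on something with over 40 N, if the wrist force passes 120 N, or if a joint passes its speed limit or range.

## Working session

There is one attempt and no reset: what is moved stays moved. The work goes in short steps, Python scripts to look and compute and a tool call to move; the robot and the scene stay as the last step left them, time stands still between calls to the robot, and variables do not carry over. Pictures are saved under pics/ and viewed, about 8 in all and at most 12, crops included, and the job is handed in when it is done.

Besides the shell and the picture viewer there is one more tool, called after ">>>" as name(argument=value, ...) on one line, values as JSON. arm_command: Moves the arm, as the interface text tells. Its arguments: {"type":"object","properties":{"increments":{"type":"array","items":{"type":"number"}},"hand":{"type":"number"}},"required":["increments"]}

```bash
mkdir -p pics
cat > h.py <<'E'
import numpy as np, cv2
from cell import env, cams
def shot(n,f):
    im,d=cams.capture(n); c=cams.get_calibration(n)
    cv2.imwrite('pics/'+f+'.png',im[:,:,::-1]); np.savez('pics/'+f+'.npz',im=im,d=d,K=c['camera_matrix'],p=c['position'],R=c['rotation'])
    return im,d,c
def cloud(f):
    z=np.load('pics/'+f+'.npz'); d=z['d']; K=z['K']; v,u=np.mgrid[:384,:512]
    P=np.stack([(u-K[0,2])/K[0,0]*d,-(v-K[1,2])/K[1,1]*d,-d],-1)
    R=np.array(z['R']); return P@R.T+z['p'], z['im'], d
E
python3 - <<'E'
from h import *
s=env.observe(); print(s,env.nose_length)
a=shot('top','t1'); b=shot('scene','s1')
for c in (a,b): print(c[2])
cv2.imwrite('pics/both.png',cv2.resize(np.vstack([a[0],b[0]])[:,:,::-1],(400,600)))
E
```

```text
{'time': 0.0, 'joint_pos': array([-1.34298604e+00,  3.20275804e-01,  1.56569715e+00,  6.28433741e-06,
        1.25740386e+00, -1.99980372e-02]), 'qd': array([-9.32167574e-04,  1.28593519e-03,  7.93812782e-05,  5.94089324e-04,
       -1.39591330e-03, -1.19507282e-03]), 'joint_efforts': array([ 2.32754908e-03, -4.12457907e+01, -2.31973797e+01,  7.27470894e-02,
        4.58024908e-02, -1.36932877e-04]), 'tool_pos': array([ 140.92961811, -556.95988452,  232.12247337]), 'tool_rot': array([-3.14155100e+00,  1.78368816e-03, -1.32298991e+00]), 'ft_force': array([-0.44912834,  0.12478388,  1.01745047]), 'torque': array([-0.01721098,  0.00719047, -0.05914528]), 'finger_gap': 90.94063937771259} 19.0
{'camera_matrix': array([[476.5458878 ,   0.        , 260.14828071],
       [  0.        , 476.5458878 , 191.73091046],
       [  0.        ,   0.        ,   1.        ]]), 'position': array([ 528.05680844,   26.41012528, 1120.21700079]), 'rotation': array([ 0.08063599, -0.00803605, -1.55964493])}
{'camera_matrix': array([[486.83596131,   0.        , 264.25545855],
       [  0.        , 486.83596131, 190.66501576],
       [  0.        ,   0.        ,   1.        ]]), 'position': array([1365.16078496,  175.80029277,  849.5874882 ]), 'rotation': array([0.80031115, 0.01819779, 1.74900105])}
```

View pics/t1.png

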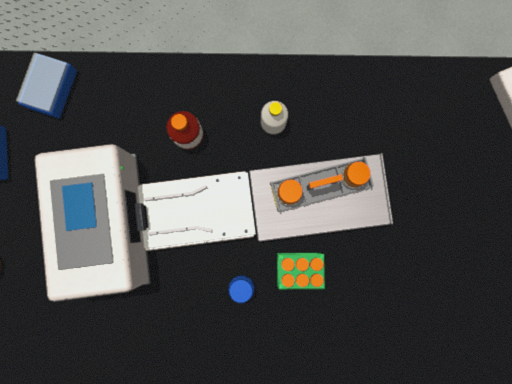

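View pics/s1.png

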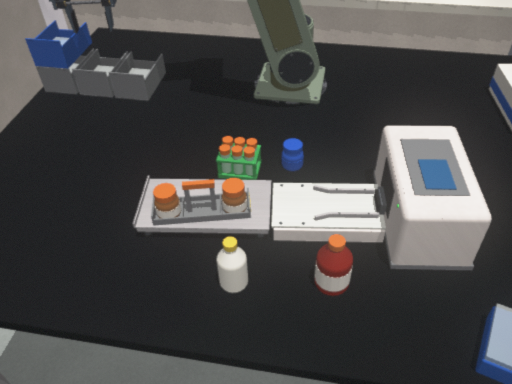

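Top view: the dock is at left (deck step edge ~(251,210), rails opening to the right). The shelf runs (250–390, 155–238). The caddy lies on it at (323,186) with its yellow-tag nose left and the bar at (311,186)–(343,179). The blue look-alike jar is at (241,290), and the rack (301,271) and bottles (185,130) and (274,117) are bystanders. Now I'll measure.

```bash
sed -i "s/R=np.array(z\['R'\]); /R=Rot.from_euler('xyz',z['R']).as_matrix(); /; 1i from scipy.spatial.transform import Rotation as Rot" h.py
python3 - <<'E'
from h import *
P,im,d=cloud('t1')
def med(u,v,r=3): return np.round(np.nanmedian(P[v-r:v+r+1,u-r:u+r+1].reshape(-1,3),0),1)
for n,u,v in [('bench',320,330),('bench2',330,60),('deck',205,212),('deckedge',240,205),('shelfL',262,225),('shelfR',380,215),('shelfm',330,225),('bar',327,182),('capN',290,192),('capH',358,174)]: print(n,med(u,v))
hsv=cv2.cvtColor(im,cv2.COLOR_RGB2HSV)
def rect(m,name):
    n,l,s,c=cv2.connectedComponentsWithStats(m.astype(np.uint8)); k=1+np.argmax(s[1:,4]); 
    q=P[l==k]; r=cv2.minAreaRect(q[:,:2].astype(np.float32)); print(name,len(q),np.round(np.median(q,0),1),'rect',np.round(r[0],1),np.round(r[1],1),round(r[2],2)); print(np.round(cv2.boxPoints(r),1).tolist())
u=np.mgrid[:384,:512][1]; v=np.mgrid[:384,:512][0]
z=P[...,2]; ok=d>0
rect(ok&(z>30)&(z<65)&(u>140)&(u<253)&(v>165)&(v<255),'deck')
rect(ok&(z>28)&(z<60)&(u>253)&(u<395)&(v>140)&(v<245),'shelf')
sel=(hsv[...,0]<18)&(hsv[...,1]>180)&(hsv[...,2]>150)&(u>305)&(u<344)&(v>170)&(v<195)&(z>110)
rect(sel,'bar')
sel=ok&(z>52)&(z<85)&(u>262)&(u<380)&(v>150)&(v<215)
rect(sel,'caddywall')
crop=im[140:260,130:395][:,:,::-1]; cv2.imwrite('pics/c1.png',cv2.resize(crop,None,fx=3,fy=3,interpolation=cv2.INTER_CUBIC))
E
```

```text
bench [ 301.1 -122.8    1.6]
bench2 [ 938.6 -146.6    1.3]
deck [567.7 142.4  46.6]
deckedge [584.4  63.8  45.7]
shelfL [540.   13.7  39.5]
shelfR [ 565.6 -253.8   39.5]
shelfm [ 541.8 -140.4   40. ]
bar [ 632.5 -122.4  128.4]
capN [609.7 -44.1 113.1]
capH [ 649.8 -188.6  113.5]
deck 7184 [571.3 161.5  46.3] rect [568.  164.5] [159. 256.] 7.93
[[471.70001220703125, 280.29998779296875], [507.0, 26.799999237060547], [664.4000244140625, 48.70000076293945], [629.0999755859375, 302.29998779296875]]
shelf 7827 [ 593.6 -118.9   40.2] rect [ 606.4 -118.3] [160.5 303.3] 7.95
[[505.8999938964844, 20.799999237060547], [547.9000244140625, -279.6000061035156], [706.7999877929688, -257.3999938964844], [664.9000244140625, 43.0]]
bar 170 [ 632.3 -117.9  129.5] rect [594.5 -56. ] [ 26.3 210.1] 31.74
[[528.0999755859375, 26.399999618530273], [638.5999755859375, -152.3000030517578], [661.0, -138.39999389648438], [550.4000244140625, 40.29999923706055]]
caddywall 688 [ 629.6 -126.3   58.9] rect [ 633.3 -117.8] [ 68.4 221.5] 15.39
[[570.9000244140625, -20.100000381469727], [629.7000122070312, -233.6999969482422], [695.5999755859375, -215.5], [636.7999877929688, -2.0]]
```

View pics/c1.png

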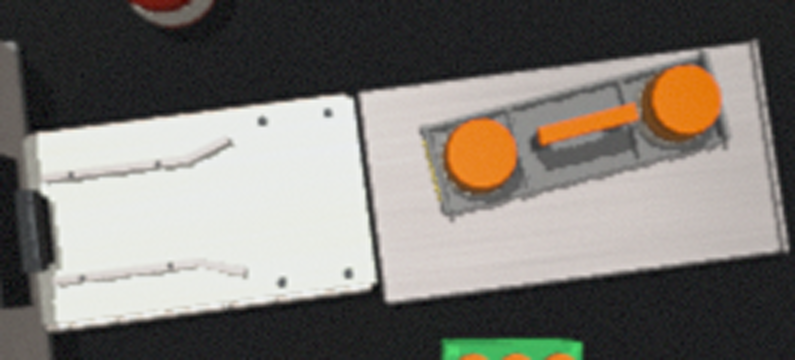

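Run:
```python
from h import *
P,im,d=cloud('t1')
K=np.load('pics/t1.npz')['K'];z=np.load('pics/t1.npz');R=Rot.from_euler('xyz',z['R']).as_matrix()
def at(cu,cv_,h):
    u,v=cu/3+130,cv_/3+140; r=R@np.array([(u-K[0,2])/K[0,0],-(v-K[1,2])/K[1,1],-1]); return (z['p']+r*(h-z['p'][2])/r[2])
sh=np.array([606.4,-118.3]);a=np.radians(7.95);Rz=np.array([[np.cos(a),-np.sin(a)],[np.sin(a),np.cos(a)]])
for n,u,v,h in [('railUp',75,178,57),('railUp2',158,165,57),('railLo',75,281,57),('railLo2',170,266,57),('edgeU',353,97,45),('edgeL',375,284,45),('shU',361,93,39),('shL',386,301,39),('stop',48,230,60)]:
    w=at(u,v,h); print(n,w.round(1),'shelf fr',(Rz.T@(w[:2]-sh)).round(1))
yaw=-1.323
out=[]
for k in range(27):
    th=.730-yaw; out.append([round(.98*np.cos(th),2),round(-.98*np.sin(th),2),-1 if k<15 else 0]); yaw+=.1047*(k<15)
print(out)
```

```text
railUp [594.3 253.3  57. ] shelf fr [ 39.4 369.7]
railUp2 [604.7 191.9  57. ] shelf fr [ 41.2 307.4]
railLo [518.  251.1  57. ] shelf fr [-36.5 378. ]
railLo2 [529.8 181.2  57. ] shelf fr [-34.4 307.2]
edgeU [658.9  47.6  45. ] shelf fr [ 74.9 157. ]
edgeL [518.1  29.2  45. ] shelf fr [-67.  158.3]
shU [662.8  41.6  39. ] shelf fr [ 77.9 150.6]
shL [505.4  20.8  39. ] shelf fr [-80.8 151.7]
stop [555.3 271.5  60. ] shelf fr [  3.3 393.1]
[[np.float64(-0.45), np.float64(-0.87), -1], [np.float64(-0.36), np.float64(-0.91), -1], [np.float64(-0.26), np.float64(-0.94), -1], [np.float64(-0.16), np.float64(-0.97), -1], [np.float64(-0.06), np.float64(-0.98), -1], [np.float64(0.04), np.float64(-0.98), -1], [np.float64(0.14), np.float64(-0.97), -1], [np.float64(0.24), np.float64(-0.95), -1], [np.float64(0.34), np.float64(-0.92), -1], [np.float64(0.44), np.float64(-0.88), -1], [np.float64(0.52), np.float64(-0.83), -1], [np.float64(0.61), np.float64(-0.77), -1], [np.float64(0.69), np.float64(-0.7), -1], [np.float64(0.75), np.float64(-0.63), -1], [np.float64(0.82), np.float64(-0.54), -1], [np.float64(0.87), np.float64(-0.45), 0], [np.float64(0.87), np.float64(-0.45), 0], [np.float64(0.87), np.float64(-0.45), 0], [np.float64(0.87), np.float64(-0.45), 0], [np.float64(0.87), np.float64(-0.45), 0], [np.float64(0.87), np.float64(-0.45), 0], [np.float64(0.87), np.float64(-0.45), 0], [np.float64(0.87), np.float64(-0.45), 0], [np.float64(0.87), np.float64(-0.45), 0], [np.float64(0.87), np.float64(-0.45), 0], [np.float64(0.87), np.float64(-0.45), 0], [np.float64(0.87), np.float64(-0.45), 0]]
```

>>> arm_command(increments=[-0.45,-0.87,0,0,0,-1,-0.36,-0.91,0,0,0,-1,-0.26,-0.94,0,0,0,-1,-0.16,-0.97,0,0,0,-1,-0.06,-0.98,0,0,0,-1], hand=0)

```text
time: 0.52
tool_pos: [231.1, -474.5, 229.0]
tool_rot: [-3.141, 0.006, -0.785]
ft_force: [-0.2, 0.4, 0.9]
finger_gap: 91.4
```

>>> arm_command(increments=[0.04,-0.98,0,0,0,-1,0.14,-0.97,0,0,0,-1,0.24,-0.95,0,0,0,-1,0.34,-0.92,0,0,0,-1,0.44,-0.88,0,0,0,-1])

```text
time: 0.93
tool_pos: [323.3, -384.5, 227.1]
tool_rot: [-3.135, 0.008, -0.235]
ft_force: [0.9, -0.2, 0.7]
finger_gap: 90.9
```

>>> arm_command(increments=[0.52,-0.83,0,0,0,-1,0.61,-0.77,0,0,0,-1,0.69,-0.7,0,0,0,-1,0.75,-0.63,0,0,0,-1,0.82,-0.54,0,0,0,-1])

```text
time: 1.35
tool_pos: [413.1, -292.1, 225.5]
tool_rot: [-3.128, 0.005, 0.316]
ft_force: [0.6, -0.1, -0.2]
finger_gap: 91.2
```

>>> arm_command(increments=[0.87,-0.45,0,0,0,0,0.87,-0.45,0,0,0,0,0.87,-0.45,0,0,0,0,0.87,-0.45,0,0,0,0,0.87,-0.45,0,0,0,0])

```text
time: 1.77
tool_pos: [501.2, -198.7, 223.8]
tool_rot: [-3.125, 0.008, 0.321]
ft_force: [-0.2, -0.3, -0.3]
finger_gap: 91.3
```

>>> arm_command(increments=[0.87,-0.45,0,0,0,0,0.87,-0.45,0,0,0,0,0.87,-0.45,0,0,0,0,0.87,-0.45,0,0,0,0,0.87,-0.45,0,0,0,0])

```text
time: 2.18
tool_pos: [589.2, -105.4, 221.4]
tool_rot: [-3.123, 0.012, 0.321]
ft_force: [0.5, -0.5, -0.4]
finger_gap: 91.5
```

>>> arm_command(increments=[0.5,0.3,0,-0.18,0.11,0.5,0.5,0.3,0,0,0,0,0.5,0.3,0,0,0,0,0,0,0,0,0,0,0,0,0,0,0,0])

```text
time: 2.6
tool_pos: [635.2, -110.4, 217.2]
tool_rot: [-3.139, 0.005, 0.274]
ft_force: [-0.5, 0.5, -0.5]
finger_gap: 91.7
```

Run:
```python
from h import *
s=env.observe(); print(s['tool_pos'],s['tool_rot'])
shot('wrist','w1')
P,im,d=cloud('w1')
print(cams.get_calibration('wrist'))
m=(d>0)&(P[...,2]>115)&(P[...,2]<140)
n,l,st,c=cv2.connectedComponentsWithStats(m.astype(np.uint8))
for k in range(1,n):
    if st[k,4]>150: print(st[k],P[l==k].mean(0),cv2.minAreaRect(P[l==k][:,:2].astype(np.float32)))
```

```text
[ 635.23192908 -110.37316338  217.23860465] [-3.13857393  0.00451216  0.27362732]
{'camera_matrix': array([[277.45431425,   0.        , 255.71340759],
       [  0.        , 277.45431425, 191.47602339],
       [  0.        ,   0.        ,   1.        ]]), 'position': array([613.64645184, -29.61170467, 369.52331779]), 'rotation': array([-0.29201738,  0.00406568,  0.27289258])}
[ 433  123   43   33 1123] [782.86246482  -8.4303751  128.20467818] ((785.8682250976562, -8.173063278198242), (27.190229415893555, 27.928743362426758), 89.79920196533203)
[245 167  14  75 977] [ 631.51291226 -111.74956686  128.02236781] ((632.4783935546875, -115.1705322265625), (11.99443531036377, 70.59152221679688), 15.141622543334961)
```

View pics/w1.png

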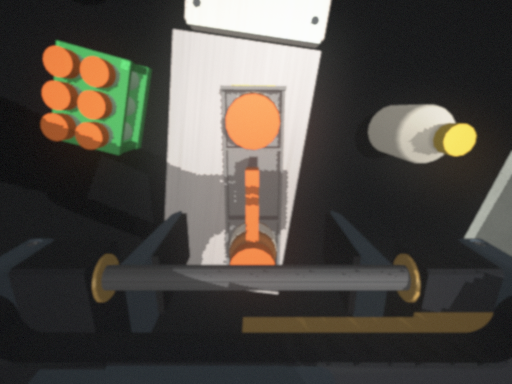

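Wrist view: the orange bar runs from (252,170) to (252,240), between the jaws and roughly along the finger plane. The yellow nose tag is at (252,88) towards the dock edge at the top. It is the only caddy, so identity is clear. Descending.

>>> arm_command(increments=[-0.08,0.08,0.8,0,0,0.1,-0.08,0.08,0.8,0,0,0,0,0,0.8,0,0,0,0,0,0.8,0,0,0,0,0,0,0,0,0])

```text
time: 3.07
tool_pos: [628.2, -115.7, 136.6]
tool_rot: [-3.139, 0.003, 0.261]
ft_force: [-0.2, -0.8, -0.6]
finger_gap: 91.2
```

>>> arm_command(increments=[0,0,0.2,0,0,0,0,0,0,0,0,0,0,0,0,0,0,0,0,0,0,0,0,0,0,0,0,0,0,0])

```text
time: 3.48
tool_pos: [627.9, -116.2, 135.1]
tool_rot: [-3.141, 0.0, 0.26]
ft_force: [-0.6, 0.1, -0.2]
finger_gap: 91.3
```

>>> arm_command(increments=[0.12,0,0.3,0,0,0,0.1,0,0.3,0,0,0,0,0,0,0,0,0,0,0,0,0,0,0,0,0,0,0,0,0])

```text
time: 3.9
tool_pos: [635.1, -114.7, 120.5]
tool_rot: [3.141, -0.003, 0.26]
ft_force: [-0.5, 0.1, 0.5]
finger_gap: 91.3
```

>>> arm_command(increments=[-0.08,0,0,0,0,0,0,0,0,0,0,0,0,0,0,0,0,0,0,0,0,0,0,0,0,0,0,0,0,0], hand=150)

```text
time: 4.32
tool_pos: [632.9, -115.2, 120.5]
tool_rot: [3.141, -0.003, 0.261]
ft_force: [-0.1, -0.7, 0.0]
finger_gap: 60.7
```

>>> arm_command(increments=[0,0,0,0,0,0,0,0,0,0,0,0,0,0,0,0,0,0,0,0,0,0,0,0,0,0,0,0,0,0])

```text
time: 4.73
tool_pos: [633.0, -115.3, 120.9]
tool_rot: [3.141, -0.004, 0.26]
ft_force: [-0.7, -0.4, -0.1]
finger_gap: 37.4
```

Well centred; close.

>>> arm_command(increments=[0,0,0,0,0,0,0,0,0,0,0,0,0,0,0,0,0,0,0,0,0,0,0,0,0,0,0,0,0,0], hand=255)

```text
time: 5.15
tool_pos: [632.7, -115.3, 120.7]
tool_rot: [3.141, -0.003, 0.26]
ft_force: [-1.7, -0.0, 0.1]
finger_gap: 12.1
```

>>> arm_command(increments=[0,0,0,0,0,0,0,0,0,0,0,0,0,0,0,0,0,0,0,0,0,0,0,0,0,0,0,0,0,0])

```text
time: 5.57
tool_pos: [632.7, -115.3, 120.7]
tool_rot: [3.141, -0.003, 0.26]
ft_force: [-0.4, 0.4, 0.0]
finger_gap: 11.9
```

>>> arm_command(increments=[-0.18,-0.18,0,0,0,0.24,-0.18,-0.18,0,0,0,0.24,-0.18,-0.18,0,0,0,0.24,-0.18,-0.18,0,0,0,0.24,-0.18,-0.18,0,0,0,0.24])

```text
time: 5.98
tool_pos: [610.4, -102.0, 121.3]
tool_rot: [3.132, -0.013, 0.13]
ft_force: [1.1, -3.4, 0.5]
finger_gap: 12.3
```

Run:
```python
from h import *
s=env.observe(); print(s['tool_pos'],s['tool_rot'],s['ft_force'],s['torque'])
im,d,c=shot('wrist','w2')
print(c)
cv2.imwrite('pics/w2c.png',cv2.resize(im[0:230,110:400][:,:,::-1],None,fx=2.6,fy=2.6,interpolation=cv2.INTER_CUBIC))
```

```text
[ 610.41588446 -101.99306658  121.31434431] [ 3.13216578 -0.01339409  0.12954322] [ 1.13096851 -3.40307162  0.51347313] [-0.25602404 -0.17555264 -0.0009767 ]
{'camera_matrix': array([[277.45431425,   0.        , 255.71340759],
       [  0.        , 277.45431425, 191.47602339],
       [  0.        ,   0.        ,   1.        ]]), 'position': array([596.70715098, -16.58839754, 272.60814269]), 'rotation': array([-0.30270236, -0.01196782,  0.12795615])}
```

View pics/w2c.png

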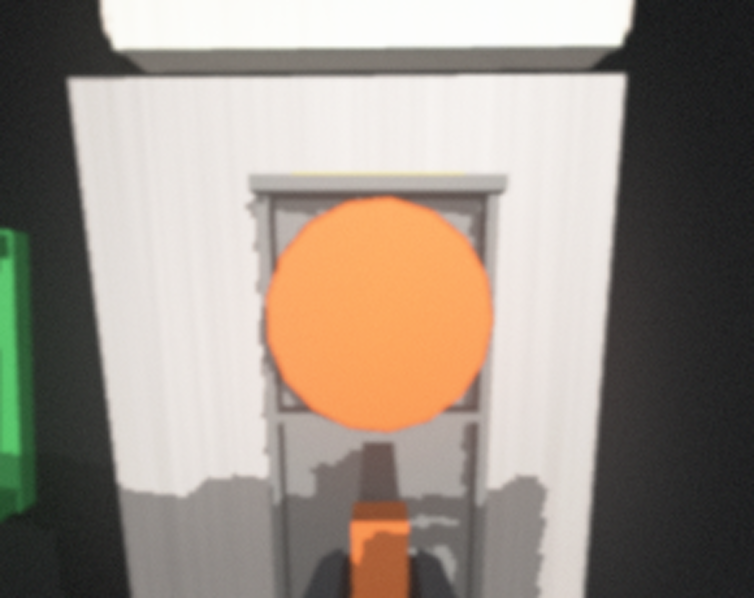

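Crop: bar gripped at (378,540), nose edge with the yellow tag at (378,175), shelf end at y≈75, and deck edge at y≈47 spanning (115–628). Next I'll level, centre and ease the nose up.

>>> arm_command(increments=[-0.07,0,0,0.09,-0.12,-0.09,-0.07,0,0,0,0,0,0,0,-0.06,0.12,0,0,0,0,-0.06,0.12,0,0,0,0,-0.06,0.12,0,0])

```text
time: 6.45
tool_pos: [605.5, -101.9, 124.0]
tool_rot: [-3.1, 0.004, 0.144]
ft_force: [-0.0, -1.1, -2.8]
finger_gap: 12.1
```

>>> arm_command(increments=[0,0,0,0,0,0,0,0,0,0,0,0,0,0,0,0,0,0,0,0,0,0,0,0,0,0,0,0,0,0])

```text
time: 6.87
tool_pos: [605.6, -102.2, 124.3]
tool_rot: [-3.098, 0.004, 0.143]
ft_force: [-0.3, 0.8, -2.3]
finger_gap: 12.2
```

```bash
cat > st.py <<'E'
from h import *
s=env.observe(); a=0.1388
sh=np.array([606.4,-118.3]); R=Rot.from_euler('xyz',s['tool_rot']).as_matrix()
# caddy axes: x=tool x, y=-tool y, z=-tool z
g=s['tool_pos']; C=np.stack([R[:,0],-R[:,1],-R[:,2]],1)
def sf(p): d=p[:2]-sh; return np.array([np.cos(a)*d[0]+np.sin(a)*d[1],-np.sin(a)*d[0]+np.cos(a)*d[1],p[2]])
for n,v in [('nose',[0,110,-82.2]),('heel',[0,-110,-82.2])]: print(n,'shelf x,y; z',sf(g+C@np.array(v)).round(1))
print('tilt deg: nose-up',np.degrees(C[2,1]).round(2),'side(x up)',np.degrees(C[2,0]).round(2),'yaw err',np.degrees(np.arctan2(C[1,0],C[0,0])-a).round(2),'ft',s['ft_force'].round(1),'M',s['torque'].round(2),'t',s['time'])
E
python3 st.py
```

```text
nose shelf x,y; z [  0.6 129.6  47.1]
heel shelf x,y; z [  1.5 -90.2  37.4]
tilt deg: nose-up 2.52 side(x up) -0.24 yaw err 0.24 ft [-0.3  0.8 -2.3] M [-0.42 -0.28  0.01] t 6.8667
```

>>> arm_command(increments=[0.03,-0.2,0,0,0.02,0.02,0.03,-0.2,0,0,0.02,0.02,0,-0.2,0,0,0,0,0,-0.2,0,0,0,0,0,-0.2,0,0,0,0])

```text
time: 7.28
tool_pos: [602.6, -76.5, 124.2]
tool_rot: [-3.099, 0.002, 0.138]
ft_force: [0.3, -0.6, -4.6]
finger_gap: 11.7
```

```bash
python3 st.py
```

```text
nose shelf x,y; z [  2.  155.3  46.8]
heel shelf x,y; z [  1.7 -64.5  37.5]
tilt deg: nose-up 2.42 side(x up) -0.13 yaw err -0.06 ft [ 0.3 -0.6 -4.6] M [-0.56 -0.24  0.01] t 7.2833
```

>>> arm_command(increments=[0,-0.2,0,0,0,0,0,-0.2,0,0,0,0,0,-0.2,0,0,0,0,0,-0.2,0,0,0,0,0,-0.2,0,0,0,0])

```text
time: 7.7
tool_pos: [597.8, -47.7, 124.7]
tool_rot: [-3.097, 0.005, 0.138]
ft_force: [0.4, -0.8, -5.1]
finger_gap: 11.9
```

```bash
python3 st.py
```

```text
nose shelf x,y; z [  0.9 184.7  47.4]
heel shelf x,y; z [  0.8 -35.1  37.7]
tilt deg: nose-up 2.53 side(x up) -0.26 yaw err -0.02 ft [ 0.4 -0.8 -5.1] M [-0.38 -0.22 -0.05] t 7.7
```

>>> arm_command(increments=[0.03,-0.15,0.02,-0.06,0.02,0,0.03,-0.15,0.02,-0.06,0.02,0,0,-0.15,0,0,0,0,0,-0.15,0,0,0,0,0,-0.15,0,0,0,0])

```text
time: 8.12
tool_pos: [596.7, -27.3, 126.0]
tool_rot: [-3.113, -0.001, 0.139]
ft_force: [-0.3, -1.6, -3.2]
finger_gap: 11.7
```

```bash
python3 st.py
```

```text
nose shelf x,y; z [  3.1 203.8  47. ]
heel shelf x,y; z [  3.1 -16.2  40.7]
tilt deg: nose-up 1.65 side(x up) 0.08 yaw err -0.01 ft [-0.3 -1.6 -3.2] M [-0.32 -0.12 -0.01] t 8.1167
```

>>> arm_command(increments=[0,-0.28,0,-0.03,0,0,0,-0.28,0,-0.03,0,0,0,-0.28,0,0,0,0,0,-0.28,0,0,0,0,0,-0.28,0,0,0,0])

```text
time: 8.53
tool_pos: [591.9, 10.0, 127.2]
tool_rot: [-3.121, -0.002, 0.138]
ft_force: [-0.1, -1.8, -3.4]
finger_gap: 11.7
```

```bash
python3 st.py
```

```text
nose shelf x,y; z [  3.6 240.8  47.3]
heel shelf x,y; z [ 3.5 20.8 42.8]
tilt deg: nose-up 1.19 side(x up) 0.13 yaw err -0.04 ft [-0.1 -1.8 -3.4] M [-0.36 -0.09  0.04] t 8.5333
```

Run:
```python
from h import *
im,d,c=shot('wrist','w3')
print(c['position'],c['rotation'])
cv2.imwrite('pics/w3c.png',cv2.resize(im[0:150,130:380][:,:,::-1],None,fx=3.2,fy=3.2,interpolation=cv2.INTER_CUBIC))
```

```text
[580.37007094  91.62232064 281.11055701] [-0.27177753 -0.00235728  0.13758911]
```

View pics/w3c.png

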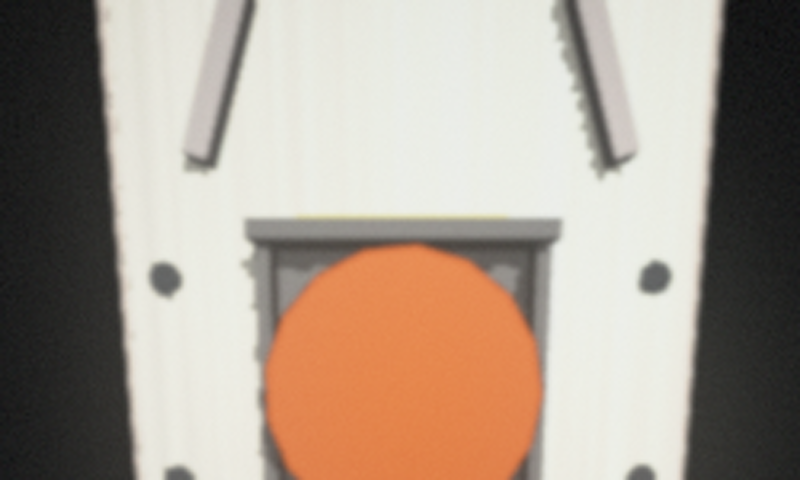

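Crop: nose corners are at (246,228) and (561,228), and the flare ends at (184,155) and (637,155). The dock centreline is column ≈410 and the nose is at ≈403, so the caddy needs about 1.7 mm in +x. Yaw matches.

>>> arm_command(increments=[0.06,-0.2,0,-0.04,0,0,0,-0.2,0,-0.04,0,0,0,-0.2,0,0,0,0,0,-0.2,0,0,0,0,0,-0.2,0,0,0,0])

```text
time: 9.0
tool_pos: [589.5, 38.8, 127.7]
tool_rot: [-3.129, -0.002, 0.139]
ft_force: [0.2, -3.4, -3.0]
finger_gap: 11.5
```

```bash
python3 st.py;  python3 - <<'E'
from h import *
im,d,c=shot('wrist','w4')
cv2.imwrite('pics/w4c.png',cv2.resize(im[0:150,130:380][:,:,::-1],None,fx=3.2,fy=3.2,interpolation=cv2.INTER_CUBIC))
E
```

```text
nose shelf x,y; z [  5.2 268.9  46.8]
heel shelf x,y; z [ 5.2 49.  44.1]
tilt deg: nose-up 0.7 side(x up) 0.13 yaw err 0.01 ft [ 0.2 -3.4 -3. ] M [-1.14 -0.19  0.02] t 9.0
```

View pics/w4c.png

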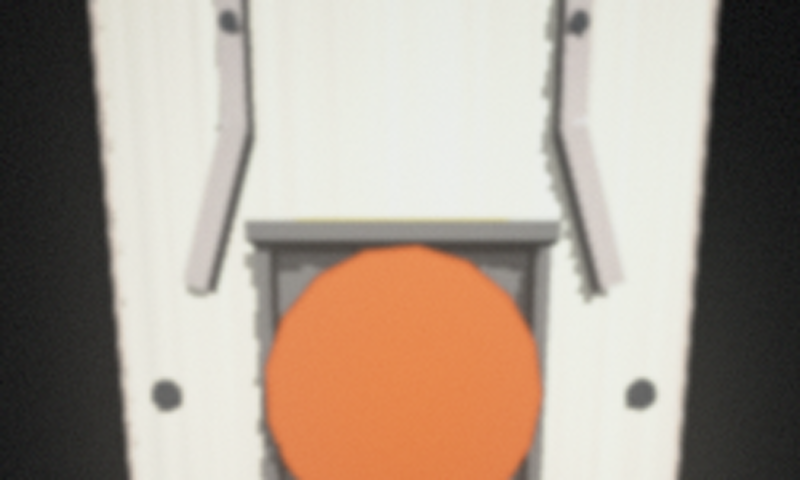

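Nose centre is ≈402.7 and rail centre ≈404, so it is aligned within about 0.3 mm just before the straight rails. Continuing slowly while levelling.

>>> arm_command(increments=[0.01,-0.13,-0.01,-0.03,0,-0.02,0,-0.13,0,-0.03,0,-0.01,0,-0.13,0,-0.02,0,0,0,-0.13,0,0,0,0,0,-0.13,0,0,0,0])

```text
time: 9.47
tool_pos: [586.7, 57.6, 127.7]
tool_rot: [-3.136, -0.001, 0.142]
ft_force: [0.6, -1.5, -3.6]
finger_gap: 11.7
```

```bash
python3 st.py
```

```text
nose shelf x,y; z [  4.6 287.3  46.1]
heel shelf x,y; z [ 5.2 67.3 44.9]
tilt deg: nose-up 0.3 side(x up) 0.07 yaw err 0.16 ft [ 0.6 -1.5 -3.6] M [-0.18 -0.15 -0.03] t 9.4667
```

>>> arm_command(increments=[0.02,-0.2,0,-0.02,0,0,0,-0.2,0,-0.02,0,0,0,-0.2,0,0,0,0,0,-0.2,0,0,0,0,0,-0.2,0,0,0,0])

```text
time: 9.88
tool_pos: [583.5, 84.5, 128.1]
tool_rot: [-3.141, -0.002, 0.14]
ft_force: [0.4, -0.1, -2.3]
finger_gap: 11.8
```

```bash
python3 st.py
```

```text
nose shelf x,y; z [  5.4 314.   46. ]
heel shelf x,y; z [ 5.7 94.  45.8]
tilt deg: nose-up 0.04 side(x up) 0.09 yaw err 0.09 ft [ 0.4 -0.1 -2.3] M [-0.1  -0.08  0.05] t 9.8833
```

>>> arm_command(increments=[0,-0.2,0,0,0,0,0,-0.2,0,0,0,0,0,-0.2,0,0,0,0,0,-0.2,0,0,0,0,0,-0.2,0,0,0,0])

```text
time: 10.3
tool_pos: [579.5, 112.3, 128.1]
tool_rot: [-3.141, -0.001, 0.141]
ft_force: [0.9, -1.3, -3.1]
finger_gap: 11.8
```

```bash
python3 st.py
```

```text
nose shelf x,y; z [  5.1 342.1  46. ]
heel shelf x,y; z [  5.6 122.1  45.8]
tilt deg: nose-up 0.05 side(x up) 0.08 yaw err 0.11 ft [ 0.9 -1.3 -3.1] M [-0.13 -0.05 -0.05] t 10.3
```

>>> arm_command(increments=[0,-0.2,0,0,0,0,0,-0.2,0,0,0,0,0,-0.2,0,0,0,0,0,-0.15,0,0,0,0,0,-0.1,0,0,0,0])

```text
time: 10.72
tool_pos: [575.9, 136.2, 128.1]
tool_rot: [-3.141, -0.001, 0.141]
ft_force: [0.7, -1.0, -2.6]
finger_gap: 11.8
```

```bash
python3 st.py
```

```text
nose shelf x,y; z [  4.9 366.4  46. ]
heel shelf x,y; z [  5.4 146.4  45.7]
tilt deg: nose-up 0.06 side(x up) 0.07 yaw err 0.14 ft [ 0.7 -1.  -2.6] M [-0.15 -0.08  0.05] t 10.7167
```

>>> arm_command(increments=[0,-0.1,0,0,0,0,0,-0.1,0,0,0,0,0,-0.1,0,0,0,0,0,-0.08,0,0,0,0,0,-0.06,0,0,0,0])

```text
time: 11.13
tool_pos: [574.2, 148.2, 128.1]
tool_rot: [-3.141, -0.001, 0.141]
ft_force: [0.2, -2.1, -3.1]
finger_gap: 11.7
```

>>> arm_command(increments=[0,-0.06,0,0,0,0,0,-0.05,0,0,0,0,0,-0.05,0,0,0,0,0,-0.05,0,0,0,0,0,-0.05,0,0,0,0])

```text
time: 11.55
tool_pos: [573.3, 154.9, 128.1]
tool_rot: [-3.141, -0.001, 0.141]
ft_force: [1.6, -1.1, -3.3]
finger_gap: 11.8
```

```bash
python3 st.py
```

```text
nose shelf x,y; z [  4.8 385.2  46. ]
heel shelf x,y; z [  5.3 165.2  45.9]
tilt deg: nose-up 0.02 side(x up) 0.07 yaw err 0.12 ft [ 1.6 -1.1 -3.3] M [-0.13 -0.12  0.06] t 11.55
```

>>> arm_command(increments=[0,-0.05,0,0,0,0,0,-0.05,0,0,0,0,0,-0.04,0,0,0,0,0,-0.04,0,0,0,0,0,-0.04,0,0,0,0])

```text
time: 11.97
tool_pos: [572.4, 160.9, 128.2]
tool_rot: [-3.141, -0.001, 0.141]
ft_force: [0.4, -2.4, -2.5]
finger_gap: 11.9
```

>>> arm_command(increments=[0,-0.04,0,0,0,0,0,-0.04,0,0,0,0,0,-0.04,0,0,0,0,0,-0.04,0,0,0,0,0,-0.04,0,0,0,0])

```text
time: 12.38
tool_pos: [571.7, 165.5, 128.3]
tool_rot: [3.14, -0.001, 0.141]
ft_force: [0.2, -7.8, -0.9]
finger_gap: 11.8
```

Stop contact (7.8 N). Hold a light push.

>>> arm_command(increments=[0,-0.04,0,0,0,0,0,-0.04,0,0,0,0,0,-0.04,0,0,0,0,0,-0.04,0,0,0,0,0,-0.04,0,0,0,0])

```text
time: 12.8
tool_pos: [571.7, 166.0, 129.3]
tool_rot: [3.131, -0.001, 0.142]
ft_force: [0.6, -4.5, -1.4]
finger_gap: 11.8
```

>>> arm_command(increments=[0,-0.03,0,0,0,0,0,-0.03,0,0,0,0,0,-0.03,0,0,0,0,0,-0.03,0,0,0,0,0,-0.03,0,0,0,0])

```text
time: 13.22
tool_pos: [571.6, 166.4, 130.0]
tool_rot: [3.124, -0.001, 0.142]
ft_force: [1.3, -5.3, -1.3]
finger_gap: 12.0
```

```bash
python3 st.py
```

```text
nose shelf x,y; z [  4.7 395.4  45.9]
heel shelf x,y; z [  5.5 175.4  49.7]
tilt deg: nose-up -0.98 side(x up) 0.08 yaw err 0.19 ft [ 1.3 -5.3 -1.3] M [-0.73 -0.09 -0.07] t 13.2167
```

>>> arm_command(increments=[0,0.01,0.02,0.05,0,0,0,0.01,0.02,0.05,0,0,0,0,0.02,0.05,0,0,0,0,0.02,0.04,0,0,0,0,0.01,0.02,0,0])

```text
time: 13.63
tool_pos: [572.0, 165.1, 127.7]
tool_rot: [-3.137, -0.002, 0.143]
ft_force: [0.2, -5.2, -1.7]
finger_gap: 11.5
```

```bash
python3 st.py
```

```text
nose shelf x,y; z [  4.9 395.8  46.1]
heel shelf x,y; z [  5.8 175.8  45. ]
tilt deg: nose-up 0.29 side(x up) 0.11 yaw err 0.22 ft [ 0.2 -5.2 -1.7] M [-0.53 -0.13  0.02] t 13.6333
```

>>> arm_command(increments=[0,-0.02,0,0,0,0,0,-0.02,0,0,0,0,0,-0.02,0,0,0,0,0,-0.02,0,0,0,0,0,-0.02,0,0,0,0])

```text
time: 14.05
tool_pos: [571.8, 165.3, 128.1]
tool_rot: [-3.14, -0.001, 0.142]
ft_force: [0.3, -6.9, -1.6]
finger_gap: 11.8
```

```bash
python3 st.py
```

```text
nose shelf x,y; z [  4.7 395.8  46. ]
heel shelf x,y; z [  5.5 175.8  45.7]
tilt deg: nose-up 0.09 side(x up) 0.08 yaw err 0.21 ft [ 0.3 -6.9 -1.6] M [-0.82 -0.16 -0.12] t 14.05
```

>>> arm_command(increments=[0,-0.01,0,0.015,0,0,0,-0.01,0,0.015,0,0,0,-0.01,0.01,0.01,0,0,0,-0.01,0,0.01,0,0,0,-0.01,0.01,0.01,0,0])

```text
time: 14.47
tool_pos: [571.9, 165.1, 127.7]
tool_rot: [-3.136, -0.002, 0.143]
ft_force: [1.1, -6.0, 0.4]
finger_gap: 11.9
```

>>> arm_command(increments=[0,-0.01,0,0.015,0,0,0,-0.01,0,0.015,0,0,0,-0.01,0.01,0.01,0,0,0,-0.01,0,0.01,0,0,0,-0.01,0.01,0.01,0,0])

```text
time: 14.88
tool_pos: [571.9, 165.0, 127.6]
tool_rot: [-3.133, -0.002, 0.143]
ft_force: [-0.0, -4.7, 1.0]
finger_gap: 11.9
```

```bash
python3 st.py
```

```text
nose shelf x,y; z [  4.7 396.1  46.4]
heel shelf x,y; z [  5.7 176.1  44.5]
tilt deg: nose-up 0.52 side(x up) 0.1 yaw err 0.24 ft [-0.  -4.7  1. ] M [-1.   -0.06 -0.1 ] t 14.8833
```

>>> arm_command(increments=[0,-0.01,0,-0.05,0,0,0,-0.01,0,-0.02,0,0,0,-0.01,0,0,0,0,0,-0.01,0,0,0,0,0,-0.01,0,0,0,0])

```text
time: 15.3
tool_pos: [571.8, 165.5, 128.3]
tool_rot: [3.141, -0.002, 0.142]
ft_force: [0.8, -6.1, -1.0]
finger_gap: 11.7
```

>>> arm_command(increments=[0,0,0,0,0,0,0,0,0,0,0,0,0,0,0,0,0,0,0,0,0,0,0,0,0,0,0,0,0,0], hand=120)

```text
time: 15.72
tool_pos: [572.7, 170.5, 129.9]
tool_rot: [-3.135, -0.007, 0.142]
ft_force: [-1.0, -0.5, 0.3]
finger_gap: 42.2
```

>>> arm_command(increments=[0,0,0,0,0,0,0,0,0,0,0,0,0,0,0,0,0,0,0,0,0,0,0,0,0,0,0,0,0,0])

```text
time: 16.13
tool_pos: [572.8, 171.5, 130.2]
tool_rot: [-3.133, -0.008, 0.142]
ft_force: [0.5, 0.1, 0.2]
finger_gap: 48.2
```

```bash
python3 st.py
```

```text
nose shelf x,y; z [  7.1 402.3  48.9]
heel shelf x,y; z [  7.9 182.3  47.1]
tilt deg: nose-up 0.48 side(x up) 0.43 yaw err 0.19 ft [0.5 0.1 0.2] M [-0.05 -0.09  0.06] t 16.1333
```

>>> arm_command(increments=[0,0,-0.5,0,0,0,0,0,-0.7,0,0,0,0,0,-0.8,0,0,0,0,0,-0.8,0,0,0,0,0,-0.8,0,0,0])

```text
time: 16.55
tool_pos: [569.0, 169.6, 217.4]
tool_rot: [-3.135, 0.006, 0.142]
ft_force: [-0.1, -0.2, 0.5]
finger_gap: 48.4
```

>>> arm_command(increments=[0,0.5,-0.4,0,0,0,0,0.5,0,0,0,0,0,0.5,0,0,0,0,0,0,0,0,0,0,0,0,0,0,0,0])

```text
time: 16.97
tool_pos: [576.1, 127.7, 229.9]
tool_rot: [-3.135, 0.001, 0.141]
ft_force: [-0.5, 0.9, 0.5]
finger_gap: 48.1
```

Run:
```python
from h import *
print(env.observe()['ft_force'])
im,d,c=shot('wrist','w5'); im2,_,_=shot('scene','s5')
a=cv2.resize(im[0:384,100:420],(500,600)); b=cv2.resize(im2[100:320,120:460],(300,194)); b=np.vstack([b,np.zeros((406,300,3),np.uint8)])
cv2.imwrite('pics/f.png',np.hstack([a,b])[:,:,::-1])
```

```text
[-0.46646486  0.9180849   0.52207039]
```

View pics/f.png

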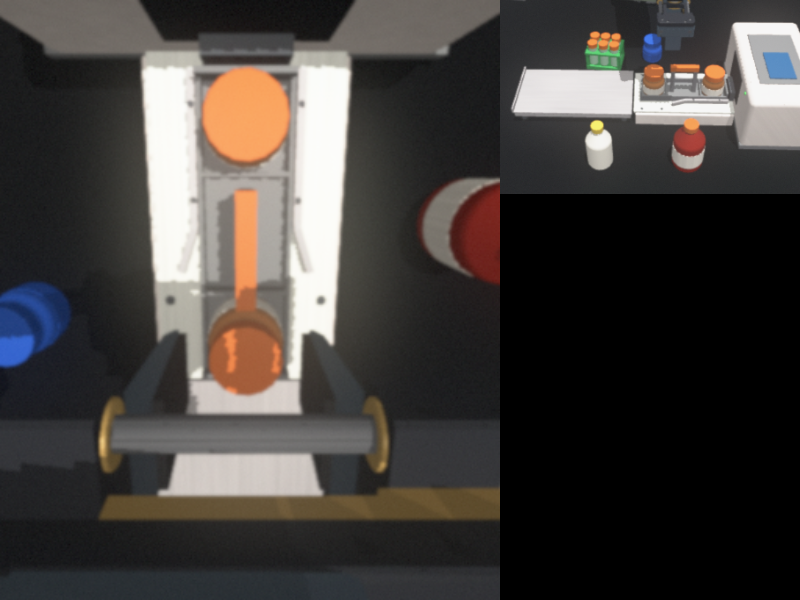

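The caddy sits between the rails, both jars are standing, and the bystanders are unmoved. I'll check the nose-to-stop gap around (245,66).

Run:
```python
from h import *
P,im,d=cloud('w5')
a=0.1388; sh=np.array([606.4,-118.3]); q=P[...,:2]-sh; Y=-np.sin(a)*q[...,0]+np.cos(a)*q[...,1]
for u in (245,257,270): print([(v,round(float(Y[v,u]),1),round(float(P[v,u,2]),1),int(im[v,u].mean())) for v in range(26,52,1)])
cv2.imwrite('pics/g.png',cv2.resize(im[15:75,205:310][:,:,::-1],None,fx=7,fy=7,interpolation=cv2.INTER_CUBIC))
```

```text
[(26, 408.7, 76.1, 74), (27, 408.0, 75.8, 71), (28, 407.5, 74.0, 73), (29, 406.8, 73.6, 73), (30, 405.3, 75.8, 73), (31, 404.7, 74.8, 75), (32, 403.6, 75.6, 89), (33, 402.8, 75.5, 104), (34, 401.9, 75.6, 101), (35, 401.5, 73.3, 78), (36, 401.1, 71.2, 56), (37, 400.3, 70.8, 49), (38, 399.2, 71.7, 52), (39, 398.5, 70.6, 55), (40, 397.6, 70.8, 62), (41, 396.5, 71.7, 105), (42, 394.8, 75.6, 148), (43, 394.0, 74.9, 166), (44, 393.2, 74.5, 167), (45, 392.4, 74.2, 161), (46, 382.8, 118.3, 159), (47, 382.1, 118.0, 160), (48, 381.0, 119.5, 165), (49, 380.5, 117.9, 166), (50, 379.4, 119.8, 167), (51, 379.0, 118.1, 168)]
[(26, 408.9, 75.6, 70), (27, 408.2, 74.8, 73), (28, 407.2, 75.2, 72), (29, 406.2, 76.0, 73), (30, 405.5, 75.0, 76), (31, 404.7, 74.8, 84), (32, 404.1, 73.7, 100), (33, 331.0, 382.2, 109), (34, 401.9, 75.8, 102), (35, 401.9, 71.7, 77), (36, 401.0, 71.7, 54), (37, 400.3, 70.8, 49), (38, 399.3, 71.4, 48), (39, 398.5, 71.1, 49), (40, 398.0, 68.8, 62), (41, 331.0, 382.2, 104), (42, 394.9, 75.3, 145), (43, 385.3, 117.6, 162), (44, 384.4, 118.0, 163), (45, 383.5, 118.8, 165), (46, 382.6, 119.3, 166), (47, 382.0, 118.7, 167), (48, 381.1, 119.2, 168), (49, 380.3, 119.5, 168), (50, 379.7, 118.5, 166), (51, 378.7, 119.5, 167)]
[(26, 409.1, 74.9, 71), (27, 408.4, 74.2, 68), (28, 407.6, 73.9, 71), (29, 406.2, 75.9, 72), (30, 405.4, 75.7, 72), (31, 404.6, 75.3, 85), (32, 404.1, 73.9, 102), (33, 402.9, 75.2, 108), (34, 401.9, 75.8, 100), (35, 401.5, 73.6, 75), (36, 401.3, 70.4, 55), (37, 400.4, 70.6, 47), (38, 399.4, 70.8, 48), (39, 398.5, 70.9, 51), (40, 397.4, 71.8, 62), (41, 396.7, 71.1, 103), (42, 395.1, 74.5, 149), (43, 393.9, 75.5, 167), (44, 331.0, 382.2, 170), (45, 392.2, 75.1, 164), (46, 391.3, 75.5, 157), (47, 381.6, 120.6, 156), (48, 381.1, 119.4, 162), (49, 380.5, 118.5, 167), (50, 379.5, 119.5, 168), (51, 379.0, 118.0, 169)]
```

View pics/g.png

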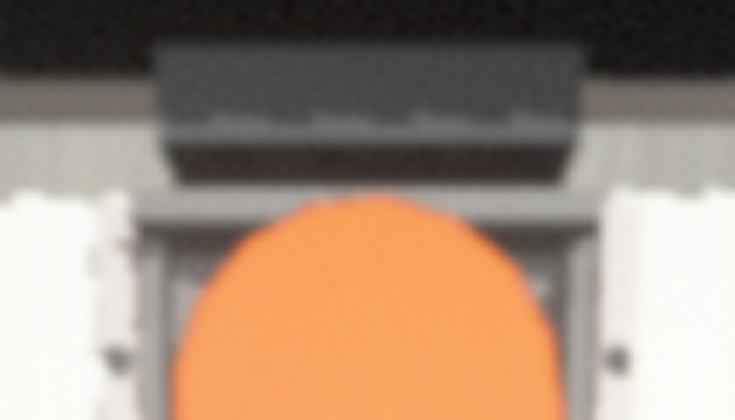

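The pad's near edge (y≈396.5) meets the nose wall (y≈396) with no deck showing between. Handing in.

```bash
python3 -c "
from cell import env
print(env.close_job())"
```

```text
the job is handed in; nothing more can be done
None
```

The caddy is on the dock between the rails with its nose against the rubber stop. I handed the job in at about 17 s of the 72 s allowed.

I gripped the carrying bar and lined the caddy up on the shelf. I eased the nose up about 2.5° over the step, let the caddy ride on the deck edge, and levelled it as it went into the rails. It met the stop at about 8 N. I held a push of about 5–7 N for roughly 2.5 s, then let go and backed the arm away.

**Last checks:**
- **Nose and stop:** the close-up shows the nose wall against the pad with no gap, to within about 1 mm by depth.
- **Jars and bystanders:** both jars are standing, and the other things look unmoved.
- **Robot:** it is touching nothing, and the wrist force reads about zero.

**What did not go cleanly:**
- **During the push:** the heel rose about 4 mm (1° nose-down) for under a second. I levelled it and carried on pushing.
- **At the step:** for about one move (0.4 s) the gripper carried most of the caddy's weight, before it settled onto the deck edge.
- **On release:** the tool sprang about 5 mm forward as the fingers opened, without disturbing the caddy.
- **Stop position:** it came out about 6 mm further along than my first estimate, so I relied on the contact force instead.

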